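# Slide a served slate out over the pick-up edge

## Robot

A 6-joint arm with a two-finger parallel gripper is mounted at the origin on the work surface. World frame = base frame: x ahead of the robot, y to its left, z up, the work surface at z = 0. Lengths are in m, angles in rad, forces in N, time in s.
With the tool pointing down it reaches from about 0.225 to 0.875 m from the base axis. Payload 3.4 kg.
Tool frame: the origin (TCP) lies between the finger pads; the fingertips stand 8 mm ahead of it and the grasp point (between the pads) lies 11 mm behind it; z points along the fingers, y is the line along which they close (so a half turn about z gives the same grasp; the last joint's range is limited). The gripper opens to 85 mm and grips with 20 to 120 N. Pads are 22 mm wide; open, the fingers measure 114 mm over their backs; the gripper's body (76 mm by 85 mm) begins 54 mm behind the grasp point. The pads swing forward as they close: fully open they stand 13 mm farther back than shut.
Start: joints at [1.152, 0.276, 1.505, -0, 1.361, -0.121], TCP at [0.169, 0.55, 0.239] pointing down, gripper open.
Joint ranges: [-2.89, 2.89], [-0.75, 2.08], [0.22, 2.7], [-1.18, 4.32], [0.11, 2.71], [-2.7, 2.7]. Speed limits (rad/s): [2.57, 2.57, 3.14, 3.14, 3.14, 3.14].

## Interface

Orientations are given as a unit quaternion [w, x, y, z].
In Python, from rig import manip, optics, finder gives the robot as it stands.
- The arm moves only by the tool servo_tool, never from a script. Its argument "increments" is a list of rows, each a list of 7 numbers: the shift along the tool's x, y, z in cm, then the turn, a rotation vector about the tool's x, y, z in degrees, then the closure, from -1 (fully open) to 1 (shut). In form: [[x, y, z, rx, ry, rz, gripper], ...]. A call has exactly 5 rows; each row shifts and turns the commanded pose from where the row before left it, along the tool's axes as they then stand; what a row does not reach is not made up. A row lasts 1/10 s, in which the tool goes at most 50 mm and 8.59 degrees, less where a joint would pass 70% of its speed; a pose out of reach is approached as far as the arm can. A call is refused whole if a number of a shift passes 5 or a number of a turn 8.59, either way. A call with a gripper value outside its range is refused whole. The fingers move at their own pace and stop on an object; "squeeze" is the grip in N (left out, the last holds). Time passes only in rows, so rows that do not move let the fingers close, or fill a call up. It gives the time, the measured TCP pose, the force, the opening and the grip force at its end, in the units of the state.
- manip.get_state(): the state, without advancing time (a new reading comes with each control period).
- optics.get_image(name): name is "scene" or "side" or "wrist"; returns the picture (420x560x3 uint8, red, green, blue); there is no depth.
- optics.get_calibration(name): a dict with "fov_y" (degrees; the focal length in pixels is half the picture's height over the tangent of half this angle, whatever the lens; pixels are square), "cx", "cy" (the principal point, pixels), "world_to_cam" (4x4, takes a point from world to camera coordinates). Camera axes: x right, y down, z forward; pixel columns grow to the right and rows downward; lengths in m; the calibration is good to about 2 mm. A picture is of the moment at which its call begins: read the wrist's pose just before it. get_calibration takes no time and is no camera call; for the wrist camera it gives the pose at the moment of the call.
- manip.sign_off(): hands the job in; it is judged then, once.
Trained networks look in the newest picture that a camera, given by its name, has taken for a name from the list of things; names that differ only in an ending like _2 or _b are one class to them, and where a whole thing is asked for, a point or a joint stands for the part that bears it (a point fixed in the world has none). Each returns a list of dicts, best first, with "p" (0 to 1); they miss things now and then, are a little off and sometimes report something else, mostly with a low value. They report only what shows in the picture. A call takes as long as a camera call. They do not tell look-alikes from the thing itself.
- finder.silhouettes(label, camera): "region" (420x560 bool, what is visible of it) and "box" ([centre column, centre row, width, height] in pixels, round what is visible of it).
- finder.tip_of(label, camera): "at" ([column, row] in pixels: a listed point, or the origin of a listed thing).
The state is a dict: "clock": time; "qpos": joint angles; "qd": joint speeds; "effort": joint torques, N m; "position": TCP position; "ee_rot": TCP orientation; "contact_force": force on the tool from outside, world axes, zero at the start; "moment": the same for the moment, N m; "width": finger opening in m; "gripper_force": force on a finger pad.
Only numpy, scipy, OpenCV 4.12 (cv2) and the standard library are available. Lean on these libraries where they do the work, as an engineer would, in place of code of your own. Each camera call takes 0.05 s, during which the arm holds its last target. There are 200 camera calls.

## Task

The espresso on the rectangular slate is ready for collection. Push the slate with your fingertips, flat along the wooden step, towards the step's guest-side edge (the long edge away from the robot) until about 4 cm of it sticks out, square to that edge, so that the waiter can get a hand under it. Lift nothing, do not touch the cup, which must ride along standing on the slate, and leave everything else where it is.

Things in the scene. Friction and masses are not known exactly. Their poses are not given: they have to be found in the camera images.
- step: fixed low step of light wood on the counter, 240 mm deep (its x) by 500 mm wide (its y), flat top 40 mm above the counter. Origin at the centre of its footprint, on the counter; its x axis points horizontally away from the robot side to the guest side, square to the long edges; z up. Its place and yaw vary
- step_edge (a point): middle of the step's long guest-side edge, on the top surface (120 mm along the step's x from its centre, 40 mm up); axes as the step's: x points out over the edge, y along it
- slate: the thing to slide: loose rectangular dark slate plate, 140 mm long (its x) by 110 mm wide (its y) and 8 mm thick, about 0.3 kg, lying on the left or the right half of the step with an espresso cup on it. Origin at the centre of its underside; x points roughly to the guest side (up to 0.2 rad askew to the step at the start). It slides freely under a push of a few newtons on its rim and tips off if more than about 60 mm sticks out
- slate_front (a point): middle of the slate's guest-side rim, at its underside (70 mm along the slate's x)
- slate_back (a point): middle of the slate's robot-side rim, at its underside (-70 mm along the slate's x): the rim to push against; the step's top continues at least 30 mm behind it
- cup: small white espresso cup with a handle at its +y, 60 mm across the rim, 50 mm high, standing loose on the slate near the middle. Origin at the centre of its underside; z up. Not to be touched
- board: bystander: round wooden board, 110 mm across, 12 mm thick, lying on the other half of the step. Origin at the centre of its underside
- jar: bystander: glass jar with a steel cap, 52 mm across, 75 mm high, standing on the round board. Origin at the centre of its underside
- sugar_bowl: bystander: small white bowl, 52 mm across, 38 mm high, near the middle of the step between slate and board. Origin at the centre of its underside
- jug: bystander: steel milk jug, 74 mm across, 90 mm high, on the counter left of the step. Origin at the centre of its underside
- tamper: bystander: steel coffee tamper, 58 mm across, 90 mm high, on the counter left of the step. Origin at the centre of its underside
- tumbler: bystander: drinking glass, 66 mm across, 100 mm high, on the counter right of the step. Origin at the centre of its underside
Things that resemble listed ones, but are neither listed nor needed, are in the scene too. What is shaped like the slate but blue or purple is not meant.

How it is judged:
At the end, for the whole second after the job is handed in: The middle of the slate's guest-side rim is 30 to 50 mm beyond the step's guest-side edge, the slate is within 0.12 rad (7 degrees) of square to it, lies flat on the step at rest, and the cup stands upright and at rest on the slate, not over its rim (x of slate_front in the frame of step_edge between 0.03 and 0.05 m and angle between the x axis of slate and the x axis of step, either way round below 0.12 rad and y of slate_front in the frame of step_edge between -0.22 and 0.22 m and height (world z) of slate between 0.037 and 0.043 m and angle between slate's own z axis and vertical below 0.04 rad and linear speed of each of slate, cup below 0.01 m/s and angle between cup's own z axis and vertical below 0.1 rad and horizontal distance between cup and slate below 0.055 m and z of cup in the frame of slate between 0.004 and 0.012 m); the robot touches nothing.
It fails at once if the slate is lifted or tipped (height (world z) of slate above 0.05 m or angle between slate's own z axis and vertical above 0.15 rad).
It fails at once if the robot touches the cup (contact force between any of the arm, the fingers and cup above 0.3 N).
It fails at once if the cup tips over or leaves the slate (angle between cup's own z axis and vertical above 0.4 rad or horizontal distance between cup and slate above 0.065 m).
It fails at once if another loose thing is pushed away by more than 15 mm or knocked over (distance of any of board, jar, sugar_bowl, jug, tamper, tumbler from where it was at the start of the episode above 0.015 m or angle between any of board, jar, sugar_bowl, jug, tamper, tumbler's own z axis and vertical above 0.3 rad).
It also fails if it takes over 48 s, if anything falls off the work surface, if the arm or the gripper's body presses on something with over 40 N, if the wrist force passes 120 N, or if a joint passes its speed limit or range.

## Working session

There is one attempt and no reset: what is moved stays moved. The work goes in short steps, Python scripts to look and compute and a tool call to move; the robot and the scene stay as the last step left them, time stands still between calls to the robot, and variables do not carry over. Pictures are saved under pics/ and viewed, at most 10 in all, crops included, and the job is handed in when it is done.

Besides the shell and the picture viewer there is one more tool, called as name(argument=value, ...) on one line, values as JSON. servo_tool: Moves the arm, as the interface text tells. Its arguments: {"type":"object","properties":{"increments":{"type":"array","items":{"type":"array","items":{"type":"number"}}},"squeeze":{"type":"number"}},"required":["increments"]}

```bash
mkdir -p pics; cat > h.py <<'E'
import numpy as np, cv2
from rig import manip, optics, finder
def cal(n):
    c=optics.get_calibration(n); f=210/np.tan(np.radians(c["fov_y"])/2)
    return f,c["cx"],c["cy"],np.array(c["world_to_cam"])
def ray(n,px,z,c=None):
    f,cx,cy,T=c or cal(n); R=T[:3,:3];o=-R.T@T[:3,3]
    d=R.T@np.array([(px[0]-cx)/f,(px[1]-cy)/f,1]); return o+d*(z-o[2])/d[2]
def proj(n,p,c=None):
    f,cx,cy,T=c or cal(n); q=T[:3,:3]@np.array(p)+T[:3,3]; return np.array([f*q[0]/q[2]+cx,f*q[1]/q[2]+cy])
def save(n,fn): 
    im=optics.get_image(n); cv2.imwrite("pics/"+fn,im[:,:,::-1]); return im
E
python3 - <<'E'
from h import *
a=save("scene","a.png");b=save("side","b.png")
cv2.imwrite("pics/ab.png",cv2.resize(np.vstack([a,b])[:,:,::-1],None,fx=.71,fy=.71))
for n in("scene","side"):
    c=cal(n);T=c[3];print(n,c[0],-T[:3,:3].T@T[:3,3],T[2,:3])
    for l,z in(("slate_front",.04),("slate_back",.04),("slate",.04),("cup",.048),("step_edge",.04),("step",0),("sugar_bowl",.04),("board",.04),("jar",.052)):
        for d in finder.tip_of(l,n)[:2]: print(l,np.round(d["at"]),round(d["p"],2),np.round(ray(n,d["at"],z),3))
print(manip.get_state())
E
```

```text
scene 424.8043014124636 [1.00651707 0.5182817  0.95634331] [-0.43036436 -0.44914224 -0.78298005]
slate_front [279. 257.] 0.87 [0.608 0.101 0.04 ]
slate_front [397. 226.] 0.68 [0.31  0.244 0.04 ]
slate_back [423. 271.] 0.97 [0.373 0.373 0.04 ]
slate_back [322. 231.] 0.74 [0.469 0.119 0.04 ]
slate [302. 245.] 0.97 [0.542 0.115 0.04 ]
slate [485. 299.] 0.9 [0.329 0.518 0.04 ]
cup [300. 247.] 0.61 [0.552 0.12  0.048]
cup [250. 231.] 0.4 [ 0.614 -0.005  0.048]
step_edge [232. 245.] 0.88 [ 0.674 -0.009  0.04 ]
step [181. 141.] 0.64 [ 0.524 -0.465 -0.   ]
step [260. 224.] 0.63 [ 0.556 -0.034 -0.   ]
sugar_bowl [251. 230.] 0.62 [ 0.606 -0.01   0.04 ]
board [360. 365.] 0.66 [0.666 0.418 0.04 ]
jar [227. 190.] 0.94 [ 0.57  -0.154  0.052]
jar [228. 242.] 0.74 [ 0.679 -0.015  0.052]
side 527.1166738707766 [0.34834473 1.06300702 1.16398272] [ 0.11251644 -0.68123884 -0.72336277]
slate_front [358. 379.] 0.92 [0.282 0.477 0.04 ]
slate_front [254. 240.] 0.84 [0.608 0.109 0.04 ]
slate_back [304. 249.] 0.88 [0.463 0.116 0.04 ]
slate_back [338. 343.] 0.86 [0.339 0.395 0.04 ]
slate [279. 246.] 0.92 [0.53
[... 432 characters left out ...]
': 1.0, 'qpos': array([ 1.15200430e+00,  2.75876789e-01,  1.50490040e+00,  1.26320072e-05,
        1.36069438e+00, -1.20979186e-01]), 'qd': array([ 1.47796795e-03,  5.09569530e-04,  1.07707582e-03,  1.99435282e-03,
       -7.75895698e-05, -1.13841962e-03]), 'effort': array([-1.15019160e-03, -4.16661000e+01, -2.46099687e+01, -3.06164457e-04,
        1.86967368e-04, -8.31088329e-06]), 'position': array([0.16872486, 0.54972153, 0.2393411 ]), 'ee_rot': array([1.01879887e-05, 1.48358045e-01, 9.88933712e-01, 5.99966957e-05]), 'contact_force': array([ 1.08334944, -0.16703075,  0.2528419 ]), 'moment': array([-0.03640631,  0.02295886,  0.01129846]), 'gripper_force': 0.0, 'width': 0.08540979726082291}
```

View pics/a.png

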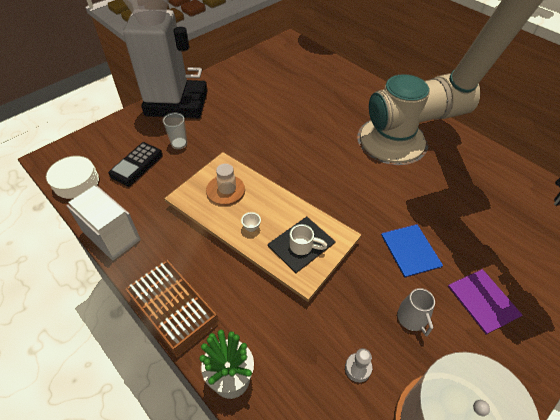

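View pics/b.png

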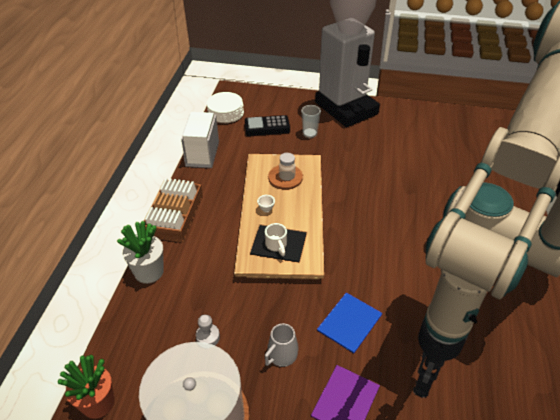

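The black plate at scene (302,245) / side (279,243), lying on the step with the cup, is the slate. The plates at scene (412,250) and (485,299) are blue and purple, so they are look-alikes. I'll rectify both views to confirm this and measure.

```bash
cat >> h.py <<'E'
def rect(n,im,z,x0=.36,x1=.76,y0=-.34,y1=.26,s=1000,c=None):
    # top-down metric picture: row = (x1-x)*s, col=(y1-y)*s
    P=[(x0,y0),(x0,y1),(x1,y1),(x1,y0)]
    src=np.float32([proj(n,(x,y,z),c) for x,y in P]); dst=np.float32([((y1-y)*s,(x1-x)*s) for x,y in P])
    return cv2.warpPerspective(im,cv2.getPerspectiveTransform(src,dst),(int((y1-y0)*s),int((x1-x0)*s)),flags=cv2.INTER_CUBIC)
def big(m):
    m=cv2.morphologyEx(m.astype(np.uint8),cv2.MORPH_OPEN,np.ones((3,3)));c,_=cv2.findContours(m,cv2.RETR_EXTERNAL,cv2.CHAIN_APPROX_NONE)
    return max(c,key=cv2.contourArea)
def box(cnt,x1=.76,y1=.26,s=1000):
    b=cv2.boxPoints(cv2.minAreaRect(cv2.convexHull(cnt))); w=np.c_[x1-b[:,1]/s,y1-b[:,0]/s]
    e=w[1]-w[0];g=w[2]-w[1]; L=[np.hypot(*e),np.hypot(*g)]
    a=np.arctan2(e[1],e[0]);a=(a+np.pi/4)%(np.pi/2)-np.pi/4
    return np.round(w.mean(0),4),np.round(L,4),round(a,4)
E
python3 - <<'E'
from h import *
out=[]
for n,f in(("scene","a.png"),("side","b.png")):
    im=cv2.imread("pics/"+f); r=rect(n,im,.04); h=cv2.cvtColor(r,cv2.COLOR_BGR2HSV)
    st=big((h[...,2]>150)&(h[...,0]<35)&(h[...,1]>60)); print(n,"step",box(st))
    r2=rect(n,im,.048); d=big(r2.max(2)<60); print(n,"slate",box(d))
    v=r.copy(); cv2.drawContours(v,[np.int32(cv2.boxPoints(cv2.minAreaRect(st)))],0,(0,255,0),1)
    cv2.drawContours(v,[np.int32(cv2.boxPoints(cv2.minAreaRect(d)))],0,(0,0,255),1); out.append(v)
cv2.imwrite("pics/r.png",cv2.resize(np.vstack(out)[:, 0:600],None,fx=.75,fy=.75))
E
```

```text
scene step (array([ 0.5568, -0.0328], dtype=float32), array([0.5015, 0.2421], dtype=float32), np.float32(0.1547))
scene slate (array([0.5592, 0.1118], dtype=float32), array([0.1052, 0.1102], dtype=float32), np.float32(-0.0247))
side step (array([ 0.5548, -0.0339], dtype=float32), array([0.5056, 0.2432], dtype=float32), np.float32(0.1535))
side slate (array([0.5377, 0.1135], dtype=float32), array([0.1368, 0.1105], dtype=float32), np.float32(-0.0363))
```

View pics/r.png

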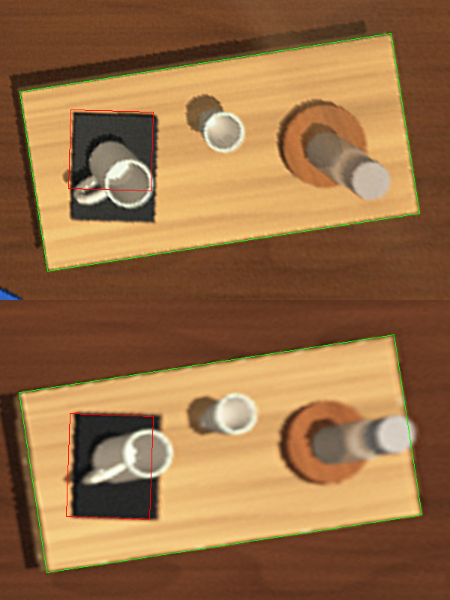

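Confirmed: the black plate carrying the cup is the slate. The step centre is at (0.556, -0.033) with yaw +0.154, and the slate is about 0.19 rad askew. I'll use a half-closed gripper with both fingertips in line with the step's y axis: the right finger squares the slate up, then both push along step x. First I turn the tool and travel to a point behind the rim.

servo_tool(increments=[[0,0,0,0,0,-6.5,-0.2],[0,0,0,0,0,-6.5,-0.2],[0,0,0,0,0,-6.5,-0.2],[0,0,0,0,0,-6.4,-0.2],[-1.6,-4,0,0,0,0,-0.2]])

```text
clock: 1.5
position: [0.1897, 0.5159, 0.239]
ee_rot: [-0.0, -0.08, 0.997, 0.002]
contact_force: [0.9, -0.7, 0.3]
width: 0.0509
gripper_force: 0.0
```

servo_tool(increments=[[-1.6,-4,0,0,0,0,-0.2],[-1.6,-4,0,0,0,0,-0.2],[-1.6,-4,0,0,0,0,-0.2],[-1.6,-4,0,0,0,0,-0.2],[-1.6,-4,0,0,0,0,-0.2]])

```text
clock: 2.0
position: [0.301, 0.3259, 0.2395]
ee_rot: [0.0, -0.077, 0.997, 0.0]
contact_force: [2.4, -0.5, 0.1]
width: 0.0513
gripper_force: 0.0
```

servo_tool(increments=[[-1.6,-4,0,0,0,0,-0.2],[-1.6,-4,0,0,0,0,-0.2],[-1.6,-4,0,0,0,0,-0.2],[-1.6,-4,0,0,0,0,-0.2],[-1.6,-4,0,0,0,0,-0.2]])

```text
clock: 2.5
position: [0.4109, 0.1404, 0.2396]
ee_rot: [0.001, -0.077, 0.997, 0.0]
contact_force: [0.3, 0.1, 1.3]
width: 0.051
gripper_force: 0.0
```

servo_tool(increments=[[-1.6,-4,0,0,0,0,-0.2],[0,0,0,0,0,0,-0.2],[0,0,0,0,0,0,-0.2],[0,0,0,0,0,0,-0.2],[0,0,0,0,0,0,-0.2]])

```text
clock: 3.0
position: [0.4315, 0.106, 0.2393]
ee_rot: [-0.0, -0.078, 0.997, 0.0]
contact_force: [0.3, 0.4, 0.5]
width: 0.0511
gripper_force: 0.0
```

```bash
cat >> h.py <<'E'
from scipy.spatial.transform import Rotation as Ro
YAW=.154;U=np.array([np.cos(YAW),np.sin(YAW)]);V=np.array([-U[1],U[0]]);C=np.array([.5558,-.0333])
def sf(p): d=np.array(p)[:2]-C; return np.round([d@U,d@V],4)   # step frame
def st():
    s=manip.get_state();q=s["ee_rot"];R=Ro.from_quat([*q[1:],q[0]]).as_matrix()
    print("t",round(s["clock"],2),"step-frame",sf(s["position"]),"z",round(s["position"][2],4),"w",round(s["width"],4),"yaw of y vs V",round(np.arctan2(R[1,1],R[0,1])-np.pi/2-YAW,4),"F",np.round(s["contact_force"],1))
E
python3 - <<'E'
from h import *
st(); c=cal("wrist"); T=c[3]; print(c[0],-T[:3,:3].T@T[:3,3],T[2,:3]); save("wrist","w1.png"); save("side","b1.png")
a=cv2.imread("pics/w1.png");b=cv2.imread("pics/b1.png");cv2.imwrite("pics/w1b.png",cv2.resize(np.hstack([a,b]),None,fx=.7,fy=.7))
for n in("wrist","side"):
    for l in("slate_front","slate_back","slate"):
        for d in finder.tip_of(l,n)[:1]: print(n,l,np.round(d["at"]),round(d["p"],2),sf(ray(n,d["at"],.04)))
E
```

```text
t 3.0 step-frame [-0.1015  0.1567] z 0.2393 w 0.0511 yaw of y vs V 0.0021 F [0.3 0.4 0.5]
323.85539228931304 [0.36242676 0.0951262  0.37327067] [ 0.27519984  0.04292656 -0.96042822]
wrist slate_front [424.  61.] 0.72 [-0.2199  0.2941]
wrist slate_back [276. 221.] 0.81 [-0.0604  0.1538]
wrist slate [269. 280.] 0.93 [0.0103 0.1452]
side slate_front [255. 239.] 0.93 [0.0719 0.128 ]
side slate_back [280. 243.] 0.75 [0.0011 0.1404]
side slate [348. 323.] 0.74 [-0.1773  0.3999]
```

View pics/w1b.png

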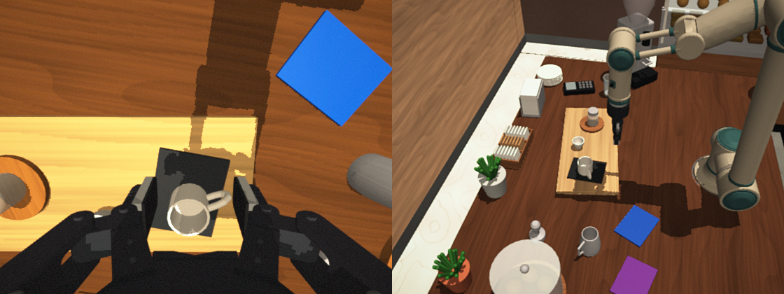

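The wrist view shows the slate's rear rim at about (228,211)–(328,226), clear ahead of the fingers, with the cup at (270,298). I'll descend behind it.

servo_tool(increments=[[0,0,4,0,0,0,-0.2],[0,0,4,0,0,0,-0.2],[0,0,4,0,0,0,-0.2],[0,0,3,0,0,0,-0.2],[0,0,1,0,0,0,-0.2]])

```text
clock: 3.9
position: [0.4299, 0.1047, 0.0767]
ee_rot: [-0.003, -0.077, 0.997, 0.0]
contact_force: [-0.5, 0.4, 0.3]
width: 0.0514
gripper_force: 0.0
```

servo_tool(increments=[[0,0,1,0,0,0,-0.2],[0,0,0.5,0,0,0,-0.2],[0,0,0.4,0,0,0,-0.2],[0,0,0.3,0,0,0,-0.2],[0,0,0,0,0,0,-0.2]])

```text
clock: 4.4
position: [0.4325, 0.105, 0.0576]
ee_rot: [0.0, -0.077, 0.997, 0.0]
contact_force: [-0.7, 0.5, 0.3]
width: 0.0508
gripper_force: 0.0
```

```bash
python3 - <<'E'
from h import *
st(); a=save("wrist","w2.png")
for px in((228,211),(328,226)): print(sf(ray("wrist",px,.048)),proj("wrist",(.46,.1,.048)))
E
```

```text
t 4.4 step-frame [-0.1006  0.1555] z 0.0576 w 0.0508 yaw of y vs V 0.0002 F [-0.7  0.5  0.3]
[-0.1276  0.1322] [260.51627862 311.51407811]
[-0.1203  0.1788] [260.51627862 311.51407811]
```

View pics/w2.png

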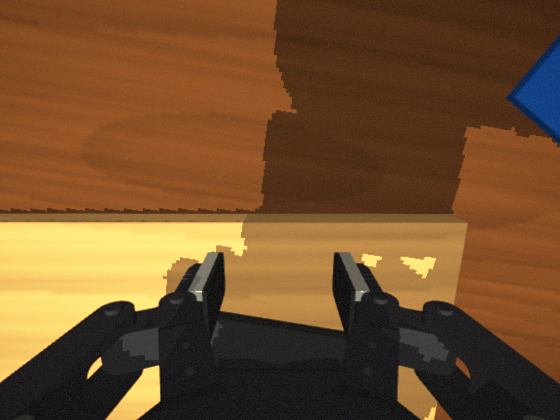

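The slate's rear rim runs from (215,312) to (345,335), between and ahead of the fingertips, which stand over the step. I'll feel downwards for the step.

servo_tool(increments=[[0,0,0.3,0,0,0,-0.2],[0,0,0.2,0,0,0,-0.2],[0,0,0.2,0,0,0,-0.2],[0,0,0,0,0,0,-0.2],[0,0,0,0,0,0,-0.2]])

```text
clock: 4.95
position: [0.4321, 0.1049, 0.0502]
ee_rot: [-0.0, -0.077, 0.997, 0.0]
contact_force: [0.3, -0.6, -0.4]
width: 0.0514
gripper_force: 0.0
```

servo_tool(increments=[[0,0,0.1,0,0,0,-0.2],[0,0,0.1,0,0,0,-0.2],[0,0,0,0,0,0,-0.2],[0,0,0,0,0,0,-0.2],[0,0,0,0,0,0,-0.2]])

```text
clock: 5.45
position: [0.4322, 0.1049, 0.0483]
ee_rot: [0.0, -0.077, 0.997, 0.0]
contact_force: [0.1, -0.1, 0.0]
width: 0.0514
gripper_force: 0.0
```

servo_tool(increments=[[0,0,0.1,0,0,0,-0.2],[0,0,0.1,0,0,0,-0.2],[0,0,0,0,0,0,-0.2],[0,0,0,0,0,0,-0.2],[0,0,0,0,0,0,-0.2]])

```text
clock: 5.95
position: [0.4322, 0.1049, 0.0463]
ee_rot: [-0.0, -0.077, 0.997, 0.0]
contact_force: [-0.8, -0.1, -0.0]
width: 0.0511
gripper_force: 0.0
```

servo_tool(increments=[[0,0,0.1,0,0,0,-0.2],[0,0,0.1,0,0,0,-0.2],[0,0,0,0,0,0,-0.2],[0,0,0,0,0,0,-0.2],[0,0,0,0,0,0,-0.2]])

```text
clock: 6.45
position: [0.4323, 0.1049, 0.0448]
ee_rot: [0.0, -0.077, 0.997, 0.0]
contact_force: [-0.4, 0.4, 6.4]
width: 0.0514
gripper_force: 2.6
```

Contact with the step at TCP z≈0.0453. I'll raise 3 mm, so the tips are at mid-rim height, then push.

servo_tool(increments=[[0,0,-0.3,0,0,0,-0.2],[-0.3,0,0,0,0,0,-0.2],[-0.3,0,0,0,0,0,-0.2],[-0.3,0,0,0,0,0,-0.2],[-0.3,0,0,0,0,0,-0.2]])

```text
clock: 6.95
position: [0.4444, 0.1068, 0.0472]
ee_rot: [-0.0, -0.077, 0.997, 0.0]
contact_force: [-0.6, -0.5, 0.4]
width: 0.0511
gripper_force: 0.0
```

servo_tool(increments=[[-0.3,0,0,0,0,0,-0.2],[-0.3,0,0,0,0,0,-0.2],[-0.3,0,0,0,0,0,-0.2],[-0.3,0,0,0,0,0,-0.2],[-0.3,0,0,0,0,0,-0.2]])

```text
clock: 7.45
position: [0.4573, 0.1088, 0.047]
ee_rot: [-0.002, -0.077, 0.997, -0.0]
contact_force: [-3.4, -1.2, 1.1]
width: 0.0516
gripper_force: 1.8
```

servo_tool(increments=[[-0.3,0,0,0,0,0,-0.2],[-0.3,0,0,0,0,0,-0.2],[-0.3,0,0,0,0,0,-0.2],[-0.3,0,0,0,0,0,-0.2],[-0.3,0,0,0,0,0,-0.2]])

```text
clock: 7.95
position: [0.4742, 0.1115, 0.0473]
ee_rot: [0.0, -0.077, 0.997, 0.0]
contact_force: [-2.0, -0.4, -0.9]
width: 0.0512
gripper_force: 0.9
```

```bash
python3 - <<'E'
from h import *
st(); a=save("side","b2.png"); b=save("scene","a2.png")
o=[rect(n,i[:,:,::-1].copy(),.048,x0=.42,x1=.72,y0=-.1,y1=.26) for n,i in(("scene",b),("side",a))]
cv2.imwrite("pics/r2.png",np.hstack(o))
E
```

```text
t 7.95 step-frame [-0.0585  0.1556] z 0.0473 w 0.0512 yaw of y vs V 0.0003 F [-2.  -0.4 -0.9]
```

View pics/r2.png

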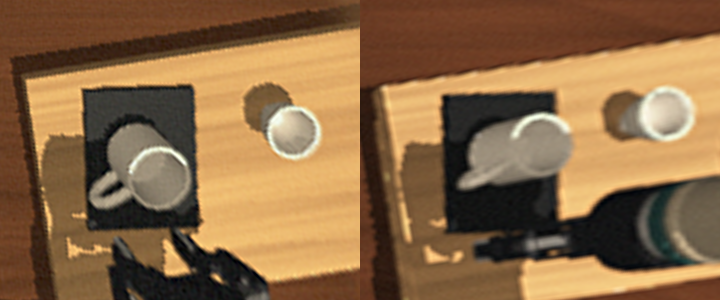

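The slate slides with the cup, its rim at scene-crop (82,86)–(193,88), and it is still turning towards square. Nothing else has moved. I'll keep pushing.

servo_tool(increments=[[-0.3,0,0,0,0,0,-0.2],[-0.3,0,0,0,0,0,-0.2],[-0.3,0,0,0,0,0,-0.2],[-0.3,0,0,0,0,0,-0.2],[-0.3,0,0,0,0,0,-0.2]])

```text
clock: 8.55
position: [0.4888, 0.1137, 0.0473]
ee_rot: [0.0, -0.077, 0.997, 0.0]
contact_force: [-3.0, -1.1, 0.2]
width: 0.0511
gripper_force: 1.3
```

servo_tool(increments=[[-0.3,0,0,0,0,0,-0.2],[-0.3,0,0,0,0,0,-0.2],[-0.3,0,0,0,0,0,-0.2],[-0.3,0,0,0,0,0,-0.2],[-0.3,0,0,0,0,0,-0.2]])

```text
clock: 9.05
position: [0.5035, 0.116, 0.0473]
ee_rot: [-0.0, -0.077, 0.997, 0.0]
contact_force: [-2.4, -0.8, 0.8]
width: 0.0516
gripper_force: 1.4
```

servo_tool(increments=[[-0.3,0,0,0,0,0,-0.2],[-0.3,0,0,0,0,0,-0.2],[-0.3,0,0,0,0,0,-0.2],[-0.2,0,0,0,0,0,-0.2],[0,0,0,0,0,0,-0.2]])

```text
clock: 9.55
position: [0.5148, 0.1179, 0.0473]
ee_rot: [0.0, -0.077, 0.997, 0.0]
contact_force: [-1.0, -0.6, 0.2]
width: 0.051
gripper_force: 0.8
```

```bash
python3 - <<'E'
from h import *
st(); a=save("side","b3.png"); b=save("scene","a3.png")
o=[rect(n,i[:,:,::-1].copy(),.048,x0=.5,x1=.75,y0=.03,y1=.23,s=2000) for n,i in(("scene",b),("side",a))]
cv2.imwrite("pics/r3.png",np.hstack(o))
E
```

```text
t 9.55 step-frame [-0.0173  0.1557] z 0.0473 w 0.051 yaw of y vs V 0.0003 F [-1.  -0.6  0.2]
```

View pics/r3.png

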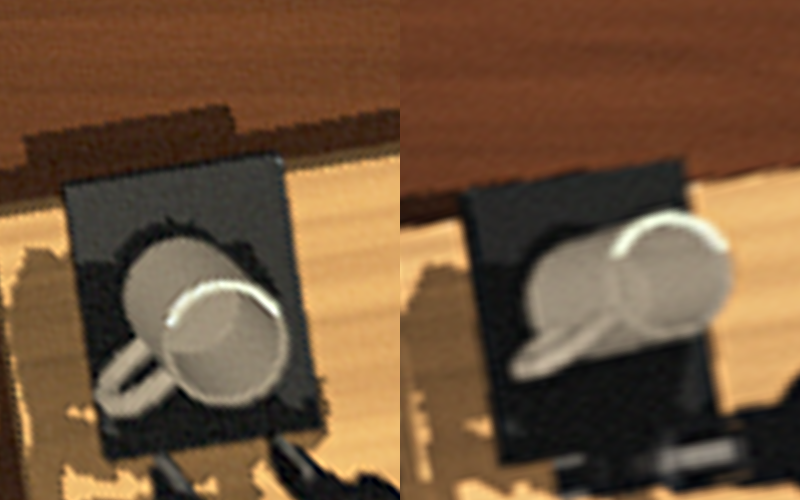

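The slate is now square: the front rim, scene-crop (66,184)–(280,153), has yaw ≈0.142 against the step's 0.154. It sticks out about 14.5 mm, and that agrees with the 11 mm between TCP and rim. So 25.5 mm more.

servo_tool(increments=[[-0.2,0,0,0,0,0,-0.2],[-0.3,0,0,0,0,0,-0.2],[-0.3,0,0,0,0,0,-0.2],[-0.3,0,0,0,0,0,-0.2],[-0.3,0,0,0,0,0,-0.2]])

```text
clock: 10.15
position: [0.5285, 0.1199, 0.0473]
ee_rot: [0.0, -0.077, 0.997, 0.0]
contact_force: [-3.9, 0.6, 1.1]
width: 0.0512
gripper_force: 1.8
```

servo_tool(increments=[[-0.3,0,0,0,0,0,-0.2],[-0.3,0,0,0,0,0,-0.2],[-0.3,0,0,0,0,0,-0.2],[-0.2,0,0,0,0,0,-0.2],[0,0,0,0,0,0,-0.2]])

```text
clock: 10.65
position: [0.5399, 0.1216, 0.0473]
ee_rot: [0.001, -0.077, 0.997, 0.0]
contact_force: [-1.2, -0.2, 0.8]
width: 0.0511
gripper_force: 0.9
```

```bash
python3 - <<'E'
from h import *
st(); a=save("side","b4.png"); b=save("scene","a4.png")
o=[rect(n,i[:,:,::-1].copy(),.048,x0=.5,x1=.75,y0=.03,y1=.23,s=2000) for n,i in(("scene",b),("side",a))]
cv2.imwrite("pics/r4.png",np.hstack(o))
E
```

```text
t 10.65 step-frame [0.008  0.1556] z 0.0473 w 0.0511 yaw of y vs V 0.0002 F [-1.2 -0.2  0.8]
```

View pics/r4.png

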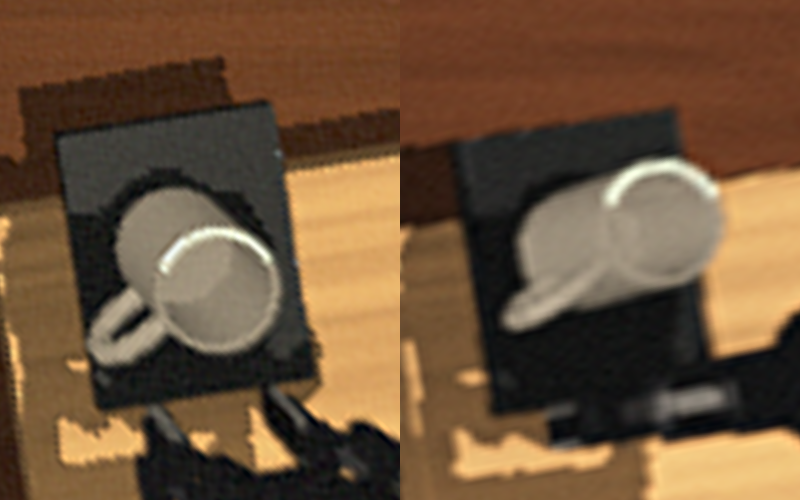

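The front rim is at scene-crop (57,134)–(268,101). It overhangs 41.8 mm (scene) and 37.5 mm (side), about 40 mm on average, and is square. The cup is standing. I'll back off and rise.

servo_tool(increments=[[0.5,0,0,0,0,0,-0.2],[1,0,0,0,0,0,-0.2],[2,0,0,0,0,0,-0.2],[0,0,-2,0,0,0,-0.2],[0,0,-4,0,0,0,-0.2]])

```text
clock: 11.25
position: [0.5007, 0.1157, 0.1054]
ee_rot: [-0.004, -0.077, 0.997, 0.0]
contact_force: [0.2, 0.2, 1.1]
width: 0.0511
gripper_force: 0.0
```

servo_tool(increments=[[0,0,-4,0,0,0,-0.2],[0,0,-4,0,0,0,-0.2],[0,0,0,0,0,0,-0.2],[0,0,0,0,0,0,-0.2],[0,0,0,0,0,0,-0.2]])

```text
clock: 11.75
position: [0.503, 0.116, 0.1862]
ee_rot: [-0.001, -0.077, 0.997, 0.0]
contact_force: [0.6, 0.3, 0.2]
width: 0.0513
gripper_force: 0.0
```

```bash
python3 - <<'E'
from h import *
st(); a=save("side","b5.png"); b=save("scene","a5.png")
o=[rect(n,i[:,:,::-1].copy(),.048,x0=.45,x1=.75,y0=-.17,y1=.23) for n,i in(("scene",b),("side",a))]
cv2.imwrite("pics/r5.png",np.hstack(o))
E
```

```text
t 11.75 step-frame [-0.0292  0.1556] z 0.1862 w 0.0513 yaw of y vs V 0.0002 F [0.6 0.3 0.2]
```

View pics/r5.png

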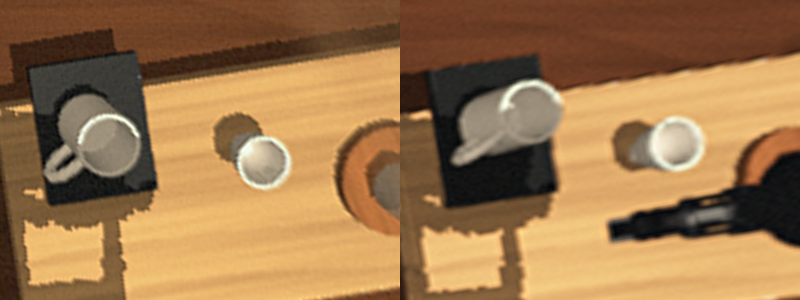

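The slate lies square and overhanging, its front rim at scene-crop (28,67)–(134,50), the same place as before the retreat. The cup stands near its middle, and the arm is clear. I'm handing in.

```bash
python3 -c "
from rig import manip; print(manip.sign_off())"
```

```text
the job is handed in; nothing more can be done
None
```

The job is handed in: by the camera images the slate sticks out about 40 mm (scene 41.8, side 37.5), square to the guest-side edge to about 0.01 rad, with the cup standing on it and the arm clear; the result of the judging was not shown.

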